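# Fit the tube head on the vortex mixer and pull-test it

### The arm

A 6-joint arm with a two-finger parallel gripper is mounted at the origin on the work surface. World frame = base frame: x ahead of the robot, y to its left, z up, the work surface at z = 0. Lengths are in mm, angles in degrees, forces in N, time in s.
With the tool pointing down it reaches from about 325 to 850 mm from the base axis. Payload 4.4 kg.
Tool frame: the origin (TCP) lies at the very end of the fingers, on their centre line; the grasp point (between the pads) lies 19 mm behind it; z points along the fingers, y is the line along which they close (so a half turn about z gives the same grasp; the last joint's range is limited). The gripper opens to 94 mm and grips with 3 to 60 N. Pads are 16 mm wide; open, the fingers measure 119 mm over their backs; the gripper's body (75 mm by 177 mm) begins 78 mm behind the grasp point.
Start: joints at [66.091, 11.837, 88.321, -0, 79.842, -8.623], TCP at [151.606, 554.655, 205.447] pointing down, gripper open.
Joint ranges: [-156.59, 156.59], [-49.26, 127.26], [12.9, 141.05], [-63.56, 243.56], [4.71, 150.69], [-161.64, 161.64]. Speed limits (degrees/s): [159.86, 159.86, 180, 180, 180, 180].

### API

Orientations are given as [roll, pitch, yaw] about the fixed x, y, z axes, in that order (R = Rz(yaw) Ry(pitch) Rx(roll)).
In Python, from bench import r, cams, ticket gives the robot as it stands.
- The arm moves only by the shell command python3 -m pendant FILE [OPENING] [FORCE], which reads ROWS from the file FILE. ROWS is a JSON list of rows, 1 to 8 of them, each an object with the fields sx, sy, sz (the shift in shares of the most that a row can go, 1 being 62.5 mm), drx, dry, drz (a rotation vector in fractions of the full range, 1 being 120 degrees); a field left out counts as zero; each row shifts and turns the commanded pose from where the row before left it, along the tool's axes as they then stand; what a row does not reach is not made up. A row lasts 1/8 s, in which the tool goes at most 62.5 mm and 10.7 degrees, less where a joint would pass 70% of its speed; a pose out of reach is approached as far as the arm can. OPENING is the finger opening in mm, set as the command begins (- or left out keeps the last). The fingers move at their own pace and stop on an object; FORCE is the grip in N (left out, the last holds). Time passes only in rows, so rows that do not move let the fingers close. It prints the time, the measured TCP pose, the force, the opening and the grip force at its end. Input that does not fit is refused with a message, and nothing moves.
- r.get_state(): the state, without advancing time (a new reading comes with each control period).
- cams.snapshot(name): name is "side" or "top" or "wrist"; returns the picture (480x640x3 uint8, blue, green, red); there is no depth.
- cams.calibration(name): a dict with "fx", "fy", "cx", "cy" (pixels), "k1" (the pictures are not rectified: a ray, as slopes to the right and down, at radius r is drawn at 1 + k1 r^2 times it, then the intrinsics apply), "pose" (4x4, takes a point from camera to world coordinates); the wrist camera has in their place "hand_eye" (4x4, takes a point from camera to tool coordinates, whose origin is the TCP and whose axes are the flange's). Camera axes: x right, y down, z forward; pixel columns grow to the right and rows downward; lengths in mm; the calibration is good to about 2 mm. A picture is of the moment at which its call begins: read the wrist's pose just before it. calibration takes no time and is no camera call.
- ticket.finish_job(): hands the job in; it is judged then, once.
The state is a dict: "t": time; "qpos": joint angles; "joint_velocities": joint speeds; "tau": joint torques, N m; "eef_pos": TCP position; "tcp_rot": TCP orientation; "force": force on the tool from outside, world axes, zero at the start; "ft_torque": the same for the moment, N m; "width": finger opening in mm; "grip_force": force on a finger pad.
Only numpy, scipy, OpenCV 4.12 (cv2) and the standard library are available. Lean on these libraries where they do the work, as an engineer would, in place of code of your own. Each camera call takes 0.05 s, during which the arm holds its last target. There are 200 camera calls.

### The job

Fit the large tube-holder head, the one with a ring of eight holes, onto the drive of the vortex mixer: press it straight down until it snaps fully home, never bearing down on it with more than 25 N. Then, still gripping its knob, pull straight up with slowly rising force to about 10 N (never over 15 N) and hold that for half a second to prove it stays seated; then let go, leaving the head fully home and the other things on the bench where they are.

Things in the scene. Friction and masses are not known exactly. Their poses are not given: they have to be found in the camera images.
- tube_head: Large head to be fitted, upright: grey disc 84 mm across, 14 mm thick, with a ring of eight dark round holes in its top, a knob above and a spigot below. Origin: centre of the spigot's lower end, z up. Disc underside 24 mm, disc top 38 mm, knob top 73 mm above the origin. 80 to 170 g. It starts on a storage block, spigot in the block's hole. Any yaw fits.
- head_knob (a point): Centre of the top of that head's knob: plain black upright cylinder, 24 mm across, rising 35 mm above the disc.
- head_bulb (a point): Centre of the bulb on that head's aluminium spigot, 9.5 mm above its lower end. The spigot is 7 mm across at the lower end, 9 mm at 4 mm height, widens to the 16 mm bulb at 9 to 10 mm, and has a 10 mm neck from 12 mm up to the disc.
- block_a: White storage block under the large head, 60 x 60 x 30 mm, hole 24 mm across, fixed; a second one like it holds the small head. Origin at the centre of its underside.
- small_head: The other head, a bystander to be left on its block: same knob and spigot, but a plain disc only 54 mm across without holes. Origin at the spigot's lower end.
- mixer: Vortex mixer that stands fixed on the bench: grey housing 170 x 130 mm in plan, 85 mm tall, with a round aluminium drive column (44 mm across) upright in the middle of its top. Origin: centre of the underside, z up, x along the 170 mm side.
- drive_seat (a point): Centre of the top rim of the drive column, about 119 mm above the bench. The column has a 18 mm bore, open above. Home means the disc's underside lies on this rim, the spigot's lower end 24 mm below it; short of the snap the head stands at least 3 mm higher. The column floats on a springy mount, giving a few millimetres up or down under hand force; this point moves with it.
- catches (a point): Point on the axis 10 mm below the rim, where four small sprung catches reach into the bore. They snap round the neck, above the spigot's bulb. Snapping in takes roughly 11 to 21 N downward; a seated head comes off again at roughly 16 to 27 N upward.
- strip_rack: Yellow rack, 75 x 200 x 30 mm, a bystander at the far side; origin at the centre of its underside.
- blue_rack: Blue rack, 85 x 190 x 45 mm, a bystander at the far side; origin at the centre of its underside.
- tip_box: Teal pipette-tip box with a clear top, 85 x 120 x 80 mm, a bystander at the far side; origin at the centre of its underside.
- timer: Flat white bench timer, 55 x 70 x 18 mm, a bystander; origin at the centre of its underside.
- tube1: Plastic sample tube, 32 mm across, 57 mm tall with a screw cap, standing upright; origin at the centre of its underside. A bystander.
- tube2: Plastic sample tube, 32 mm across, 57 mm tall with a screw cap, standing upright; origin at the centre of its underside. A bystander.
- tube3: Plastic sample tube, 32 mm across, 57 mm tall with a screw cap, standing upright; origin at the centre of its underside. A bystander.

How it is judged (in metres and radians):
On the way, in this order (a step that is already met when the one before it is completed fails the run):
1. the tube head is snapped home on the drive: disc within 1.5 mm of the rim, centred within 3 mm, upright (z of tube_head in the frame of drive_seat below -0.0225 m and horizontal distance between tube_head and drive_seat below 0.003 m and angle between tube_head's own z axis and vertical below 0.06 rad), for 0.2 s.
2. the fingers pull the seated head up with 7 to 15 N beyond its own weight, so that the drive stands 2 to 4.3 mm up on its springy mount, for 0.4 s (z of tube_head in the frame of drive_seat below -0.0218 m and horizontal distance between tube_head and drive_seat below 0.003 m and angle between tube_head's own z axis and vertical below 0.06 rad and z of drive_seat in the frame of mixer between 0.121 and 0.1233 m and contact force between the fingers and tube_head above 1 N), for 0.4 s.
At the end, for the whole second after the job is handed in: The tube head sits on the drive, let go and at rest: its disc within 1.5 mm of the rim, centred within 3 mm and upright within 0.06 rad (all of step 1 and linear speed of tube_head below 0.02 m/s and angular speed of tube_head below 0.2 rad/s and contact force between the fingers and tube_head below 0.1 N); the robot touches nothing.
It fails at once if the drive is pressed down with more than 25 N (7.4 mm down on its springy mount) (z of drive_seat in the frame of mixer below 0.1116 m).
It fails at once if the drive is pulled up with more than 15 N beyond the head's own weight (4.3 mm up on its springy mount) (z of drive_seat in the frame of mixer above 0.1233 m).
It fails at once if another thing on the bench is moved more than 20 mm (distance of any of small_head, strip_rack, blue_rack, tip_box, timer, tube1, tube2, tube3 from where it was at the start of the episode above 0.02 m).
It also fails if it takes over 64 s, if anything falls off the work surface, if the arm or the gripper's body presses on something with over 40 N, if the wrist force passes 120 N, or if a joint passes its speed limit or range.

## Working session

There is one attempt and no reset: what is moved stays moved. The work goes in short steps, Python scripts to look and compute and a shell command to move; the robot and the scene stay as the last step left them, time stands still between calls to the robot, and variables do not carry over. Pictures are saved under pics/ and viewed, at most 10 in all, crops included, and the job is handed in when it is done.

```bash
mkdir -p pics; cat > h.py <<'E'
import numpy as np, cv2, json
from scipy.spatial.transform import Rotation as R
from bench import r, cams, ticket
def tool():
    s=r.get_state(); T=np.eye(4); T[:3,:3]=R.from_euler('xyz',s['tcp_rot'],degrees=True).as_matrix(); T[:3,3]=s['eef_pos']; return T
def cam(n,T=None):
    c=cams.calibration(n); P=np.array(c['pose']) if 'pose' in c else (tool() if T is None else T)@np.array(c['hand_eye']); return c,P
def ray(n,u,v,T=None):
    c,P=cam(n,T); d=np.array([(u-c['cx'])/c['fx'],(v-c['cy'])/c['fy']]); p=d.copy()
    for _ in range(20): p=d/(1+c['k1']*(p@p))
    return P[:3,3],P[:3,:3]@np.array([*p,1])
def onz(n,u,v,z,T=None):
    o,d=ray(n,u,v,T); return o+d*(z-o[2])/d[2]
def proj(n,X,T=None):
    c,P=cam(n,T); q=np.linalg.inv(P)@np.array([*X,1]); p=q[:2]/q[2]; p=p*(1+c['k1']*(p@p)); return p*[c['fx'],c['fy']]+[c['cx'],c['cy']]
E
python3 - <<'E'
from h import *
s=r.get_state(); print(s)
for n in ('top','side','wrist'):
    cv2.imwrite(f'pics/{n}0.png',cams.snapshot(n)); c=cams.calibration(n); print(n,{k:np.round(v,3).tolist() for k,v in c.items()})
E
```

```text
{'t': 0.0, 'qpos': array([ 6.60905370e+01,  1.18841798e+01,  8.84035457e+01, -5.41408399e-04,
        7.98414786e+01, -8.62113179e+00]), 'joint_velocities': array([-0.04185148,  0.00133073, -0.0424805 ,  0.08575962,  0.03149279,
       -0.02056675]), 'tau': array([ 9.48265988e-04, -3.70878160e+01, -2.81420034e+01,  6.98805694e-02,
        3.61950765e-02, -1.73619037e-04]), 'eef_pos': array([151.28124126, 553.91137159, 204.30188221]), 'tcp_rot': array([-1.79872176e+02, -1.88409835e-02,  1.64711744e+02]), 'force': array([ 1.35572242,  0.01551655, -0.43777811]), 'ft_torque': array([ 1.16552911e-02,  1.88916942e-05, -8.57838147e-04]), 'grip_force': 0.0, 'width': 93.5814060378721}
top {'fx': 495.838, 'fy': 495.838, 'cx': 329.594, 'cy': 240.804, 'k1': -0.043, 'pose': [[0.015, -0.983, 0.182, 391.751], [-1.0, -0.018, -0.019, 10.185], [0.022, -0.182, -0.983, 1091.576], [0.0, 0.0, 0.0, 1.0]]}
side {'fx': 502.824, 'fy': 502.824, 'cx': 324.259, 'cy': 233.631, 'k1': -0.055, 'pose': [[0.81, -0.295, 0.507, 90.482], [-0.587, -0.391, 0.709, -674.653], [-0.011, -0.872, -0.49, 593.355], [0.0, 0.0, 0.0, 1.0]]}
wrist {'fx': 426.524, 'fy': 426.524, 'cx': 322.801, 'cy': 242.597, 'k1': 0.031, 'hand_eye': [[-0.0, -0.965, -0.264, 76.153], [1.0, -0.0, -0.0, -0.048], [0.0, -0.264, 0.965, -178.323], [0.0, 0.0, 0.0, 1.0]]}
```

View pics/top0.png

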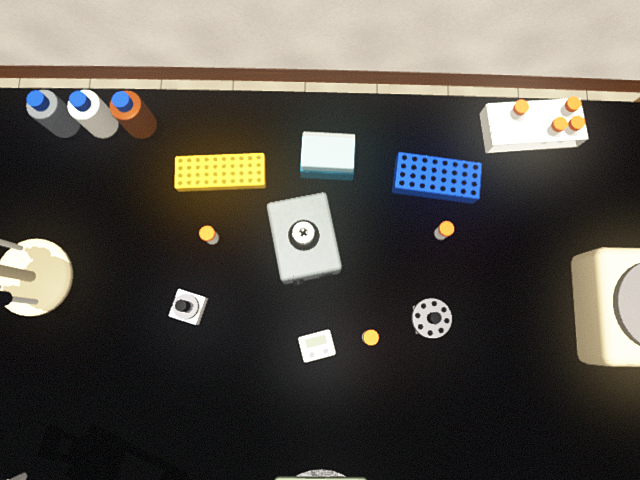

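View pics/side0.png

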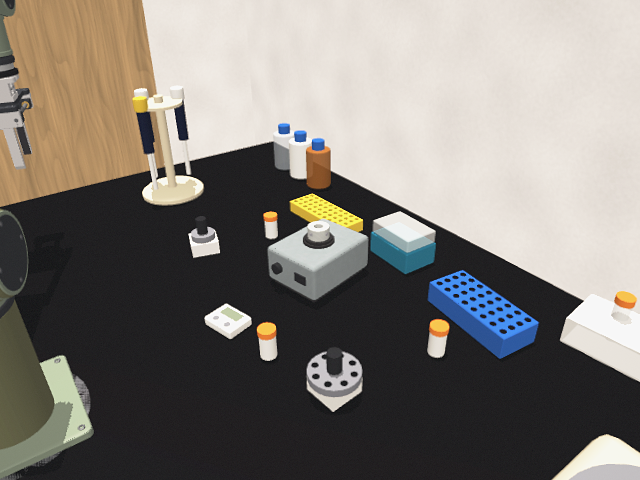

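The top view shows the large head at about (432,318), the drive column at (303,234), the small head at (186,306) and tubes at (208,234), (446,229) and (371,338). In the side view the large head is at about (334,372) and the drive rim at (319,228). Next, enlarged crops for reading the points more closely.

```bash
python3 - <<'E'
from h import *
def crop(n,u,v,w=25):
    i=cv2.imread(f'pics/{n}0.png')[v-w:v+w,u-w:u+w]; return cv2.resize(i,(300,300),interpolation=cv2.INTER_CUBIC)
a=np.vstack([np.hstack([crop('top',432,318),crop('top',303,234)]),np.hstack([crop('side',334,370,35),crop('side',318,233)])])
cv2.imwrite('pics/c1.png',a)
print(onz('top',432,318,44),onz('top',303,233,119),onz('side',334,373,44),onz('side',318,228,119))
E
```

```text
[ 424.51929978 -227.66330702   44.        ] [586.61656135  45.08769662 119.        ] [ 420.9090532 -233.3582422   44.       ] [584.8511865   37.46426926 119.        ]
```

View pics/c1.png

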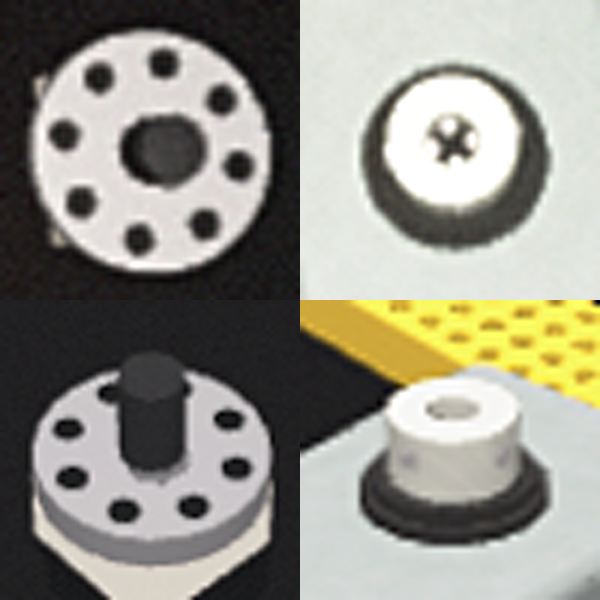

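The crops give these full-image points: head disc top at top(432.1,318.1) and side(334.5,370.7), knob top at top(435.3,318.3) and side(334.5,352.3), drive rim at top(303.3,232.3) and side(318.7,226).

```bash
python3 - <<'E'
from h import *
print('disc',onz('top',432.1,318.1,44),onz('side',334.5,370.7,44))
print('knob',onz('top',435.3,318.3,79),onz('side',334.5,352.3,79))
print('rim',onz('top',303.3,232.3,119),onz('side',318.7,226,119))
E
```

```text
disc [ 424.31348106 -227.8712405    44.        ] [ 424.37220849 -229.99388576   44.        ]
knob [ 422.90495503 -226.47299328   79.        ] [ 425.61399858 -228.35141887   79.        ]
rim [588.05500196  44.52347399 119.        ] [590.72155751  43.35913303 119.        ]
```

The rows are not in the units I measure in: shifts go in shares of 62.5 mm and turns go in shares of 120 degrees. I convert before sending: -39 mm is -0.624, -31 mm is -0.496.

```bash
echo '[{"sx": -0.624,"sy": -0.496,"sz": -0.048},{"sx": -0.624,"sy": -0.496,"sz": -0.048},{"sx": -0.624,"sy": -0.496,"sz": -0.048},{"sx": -0.624,"sy": -0.496,"sz": -0.048},{"sx": -0.624,"sy": -0.496,"sz": -0.048},{"sx": -0.624,"sy": -0.496,"sz": -0.048},{"sx": -0.624,"sy": -0.496,"sz": -0.048},{"sx": -0.624,"sy": -0.496,"sz": -0.048}]' > rows.txt && python3 -m pendant rows.txt 60 && echo '[{"sx": -0.32,"sy": -0.864,"sz": 0.048},{"sx": -0.32,"sy": -0.864,"sz": 0.048},{"sx": -0.32,"sy": -0.864,"sz": 0.048},{"sx": -0.32,"sy": -0.864,"sz": 0.048},{"sx": -0.32,"sy": -0.864,"sz": 0.048},{"sx": -0.32,"sy": -0.864,"sz": 0.048},{"sx": -0.32,"sy": -0.864,"sz": 0.048},{}]' > rows.txt && python3 -m pendant rows.txt
python3 - <<'E'
from h import *
T=tool();s=r.get_state();print(s['eef_pos'],s['tcp_rot'],s['qpos'])
cv2.imwrite('pics/w1.png',cams.snapshot('wrist'))
for x in (424.3,-228.8,44),(424.3,-228.8,79): print(proj('wrist',x,T))
np.save('T1.npy',T)
print(T[:3,:3].T@(np.array([424.3,-228.8,120])-T[:3,3]))
E
```

```text
t: 1.15
eef_pos: [387.7, 231.7, 229.4]
tcp_rot: [180.0, 0.0, 164.7]
force: [0.8, 1.3, -0.0]
width: 59.9
grip_force: 0.0
t: 2.15
eef_pos: [422.2, -171.6, 208.0]
tcp_rot: [-180.0, -0.0, 164.4]
force: [-0.4, -0.0, -0.3]
width: 60.1
grip_force: 0.0
[ 422.17675682 -171.58512105  207.97540139] [-1.79980536e+02 -4.57416277e-02  1.64370999e+02] [-3.29970756e+01 -3.13856165e+00  1.04078904e+02 -3.28228256e-02
  7.90975054e+01 -1.07361864e+02]
[257.45602645 242.88183864]
[250.54616778 255.13649571]
[-17.52907387 -54.49753373  87.97995324]
```

View pics/w1.png

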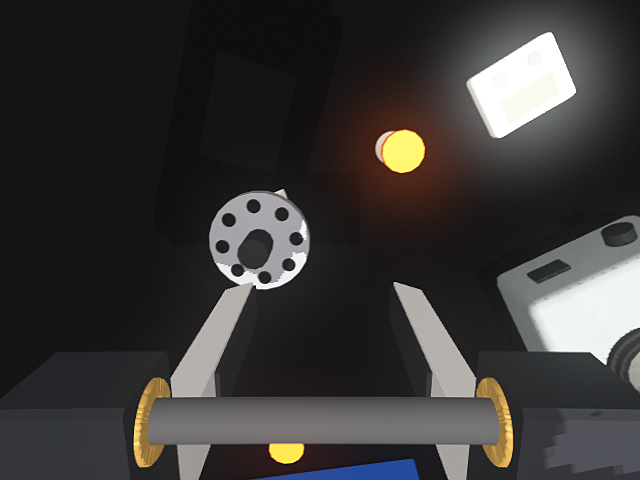

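The wrist picture shows the head's disc centred at about (259,240) and the knob top at about (254,250). That is within 2–3 px of the predictions. I'll move over it, lower and look again.

To row units: 35 mm is 0.56, -27 mm is -0.432.

```bash
echo '[{"sx": -0.128,"sy": -0.432},{"sx": -0.128,"sy": -0.432},{"sz": 0.56},{"sz": 0.56},{},{}]' > rows.txt && python3 -m pendant rows.txt
python3 - <<'E'
from h import *
T=tool();print(T[:3,3]); i=cams.snapshot('wrist');cv2.imwrite('pics/w2.png',i)
for x in (424.3,-228.8,44),(424.3,-228.8,79): print(proj('wrist',x,T))
np.save('T2.npy',T)
E
```

```text
t: 2.95
eef_pos: [424.6, -224.1, 139.6]
tcp_rot: [-180.0, 0.1, 164.8]
force: [0.2, 0.6, 0.9]
width: 59.7
grip_force: 0.0
[ 424.57746986 -224.07564405  139.61346816]
[316.09129821 245.73029067]
[315.15438057 261.9167047 ]
```

View pics/w2.png

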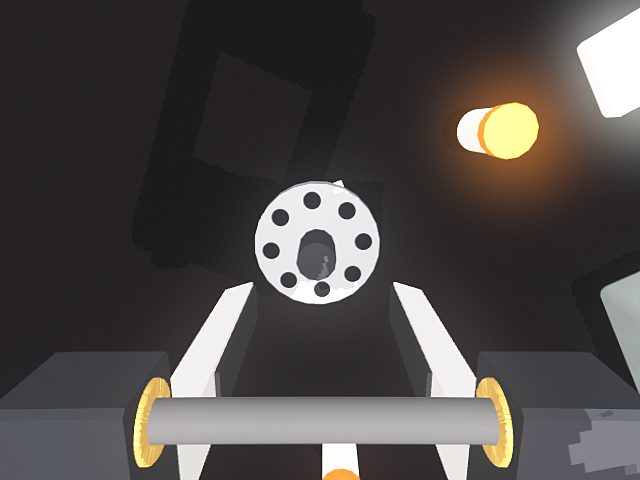

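The disc is centred at about (317,242.5) and the knob top at about (316,261.5). The fingers are symmetric about u=322.5.

```bash
python3 - <<'E'
from h import *
T=np.load('T2.npy');a=onz('wrist',317,242.5,44,T);b=onz('wrist',316,261.5,79,T);print(a,b)
for p in (a,b,np.array([424.3,-228.8,44])): print((T[:3,:3].T@(p-T[:3,3])).round(1))
E
```

```text
[ 422.30467339 -227.62099241   44.        ] [ 424.18248459 -228.25170891   79.        ]
[ 1.4 -4.  95.6]
[-0.6 -4.1 60.6]
[-0.8 -4.6 95.6]
```

To row units: 30 mm is 0.48, -4.2 mm is -0.0672.

```bash
echo '[{"sy": -0.0672,"sz": 0.48},{"sz": 0.48},{"sz": 0.32},{"sz": 0.192},{},{}]' > rows.txt && python3 -m pendant rows.txt && echo '[{},{},{},{},{},{}]' > rows.txt && python3 -m pendant rows.txt 15 45
```

```text
t: 3.75
eef_pos: [423.7, -229.4, 47.7]
tcp_rot: [-179.9, 0.1, 164.7]
force: [0.3, -0.4, 0.2]
width: 59.9
grip_force: 0.0
t: 4.5
eef_pos: [422.7, -228.6, 46.5]
tcp_rot: [180.0, -0.0, 164.7]
force: [-0.0, 1.5, 1.9]
width: 23.4
grip_force: 45.0
```

To row units: -45 mm is -0.72, -30 mm is -0.48.

```bash
echo '[{"sz": -0.16},{"sz": -0.48},{"sz": -0.72},{"sz": -0.72},{"sz": -0.48},{},{}]' > rows.txt && python3 -m pendant rows.txt && echo '[{"sx": -0.128,"sy": 0.32},{"sx": -0.208,"sy": 0.72},{"sx": -0.208,"sy": 0.8},{"sx": -0.208,"sy": 0.8},{"sx": -0.208,"sy": 0.8},{"sx": -0.208,"sy": 0.8},{"sx": -0.176,"sy": 0.48},{"sx": -0.064,"sy": 0.176}]' > rows.txt && python3 -m pendant rows.txt && echo '[{},{},{},{}]' > rows.txt && python3 -m pendant rows.txt
python3 - <<'E'
from h import *
print([[np.round(r.get_state()[k],2) for k in ('eef_pos','tcp_rot','force')] for _ in range(2)])
for n in ('top','side','wrist'): cv2.imwrite(f'pics/{n}3.png',cams.snapshot(n))
a=cv2.imread('pics/side3.png')[120:280,220:420]; b=cv2.imread('pics/top3.png')[170:330,200:400]; b=cv2.resize(b,(400,320),interpolation=cv2.INTER_CUBIC)
a=cv2.resize(a,(400,320),interpolation=cv2.INTER_CUBIC);c=cv2.imread('pics/wrist3.png')[60:300,200:500]
cv2.imwrite('pics/s3.png',np.hstack([a,cv2.resize(c,(400,320))]))
E
```

```text
t: 5.38
eef_pos: [421.8, -228.2, 205.1]
tcp_rot: [180.0, -0.1, 164.7]
force: [0.7, 0.9, -1.8]
width: 23.3
grip_force: 45.0
t: 6.38
eef_pos: [587.3, 44.8, 203.5]
tcp_rot: [-179.9, -0.3, 164.8]
force: [-0.2, -0.5, -1.4]
width: 23.5
grip_force: 45.0
t: 6.88
eef_pos: [588.0, 42.4, 206.7]
tcp_rot: [-180.0, 0.0, 164.6]
force: [0.6, 0.1, -1.0]
width: 23.6
grip_force: 45.0
[[array([588.05,  42.44, 206.69]), array([-1.8000e+02,  2.0000e-02,  1.6464e+02]), array([ 0.56,  0.13, -1.  ])], [array([588.05,  42.44, 206.69]), array([-1.8000e+02,  2.0000e-02,  1.6464e+02]), array([ 0.56,  0.13, -1.  ])]]
```

View pics/s3.png

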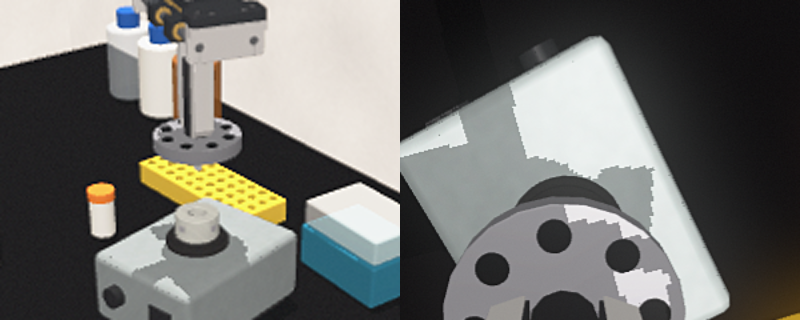

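The side view shows the head held level above the column. The wrist view shows its disc with the dark collar behind it, but the rim is hidden. I'll step aside in tool x so the wrist camera can see the rim, averaging pose readings.

To row units: -40 mm is -0.64, -20 mm is -0.32.

```bash
cat >> h.py <<'E'
def avg(n,k=8):
    P=[]
    for _ in range(k): P.append(tool()); i=cams.snapshot(n)
    T=np.mean(P,0); print(T[:3,3].round(2),np.std([p[:3,3] for p in P],0).round(2)); return T,i
E
python3 - <<'E'
from h import *
T,i=avg('wrist'); np.save('T4.npy',T); cv2.imwrite('pics/w4.png',i)
E
echo '[{"sx": -0.32},{"sx": -0.64},{"sx": -0.32},{},{},{}]' > rows.txt && python3 -m pendant rows.txt
python3 - <<'E'
from h import *
T,i=avg('wrist'); np.save('T5.npy',T); cv2.imwrite('pics/w5.png',i)
u,v=proj('wrist',(589,44,119),T); print(u,v); u,v=int(u),int(v)
a=cv2.resize(i[v-50:v+50,u-50:u+50],(400,400),interpolation=cv2.INTER_CUBIC)
j=cv2.imread('pics/w4.png'); b=cv2.resize(j[180:380,220:420],(400,400),interpolation=cv2.INTER_CUBIC)
cv2.imwrite('pics/c5.png',np.hstack([a,b])); print(u-50,v-50)
E
```

```text
[588.22  43.16 206.54] [0.02 0.14 0.08]
t: 8.18
eef_pos: [664.6, 22.6, 206.5]
tcp_rot: [-180.0, -0.0, 164.7]
force: [0.9, -0.3, -1.4]
width: 22.9
grip_force: 45.0
[664.99  22.41 206.68] [0.23 0.11 0.07]
324.3288596921278 120.86979912281507
274 70
```

View pics/c5.png

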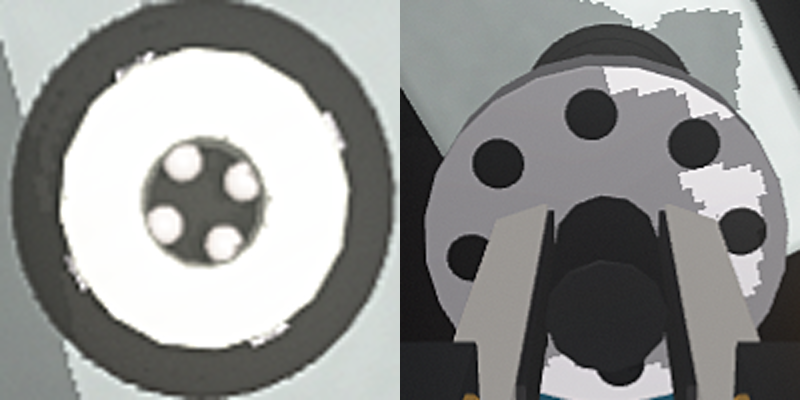

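The rim's bore is centred at about (324.9,120.6) in the wrist image. On the held disc the visible holes are at crop/2+(220,180). I'll fit the disc centre in the tool frame from those five holes.

```bash
python3 - <<'E'
from h import *
from scipy.optimize import least_squares
T4,T5=np.load('T4.npy'),np.load('T5.npy')
px=np.array([(190,114),(98,163),(294,144),(343,231),(69,257)])/2+[220,180]; k=np.array([0,1,-1,-2,2])
I=np.eye(4)
for z in (2,3,4):
    pts=np.array([onz('wrist',*p,z,I)[:2] for p in px])  # tool frame
    f=lambda q:(pts-q[:2]-q[2]*np.c_[np.cos(q[3]+k*np.pi/4),np.sin(q[3]+k*np.pi/4)]).ravel()
    best=min((least_squares(g,[0,0,30,a]) for a in np.arange(0,6,1) for g in (f,lambda q:f([q[0],q[1],q[2],q[3]])) ),key=lambda s:s.cost)
    kk=k.copy(); k=-k; b2=min((least_squares(f,[0,0,30,a]) for a in range(6)),key=lambda s:s.cost); k=kk
    b=min(best,b2,key=lambda s:s.cost); print(z,b.x.round(2),b.cost.round(2))
# lateral edges, top edge
for u in (25/2+220,386/2+220): print(onz('wrist',u,290,3,I))
print('topedge',onz('wrist',322,34+180,3,I))
rim=onz('wrist',324.9,120.6,119,T5); print('rim',rim, 'in T5 tool',T5[:3,:3].T@(rim-T5[:3,3]))
E
```

```text
2 [-1.32 -0.14 31.05 18.75] 0.19
3 [-1.75 -0.14 31.22 -0.1 ] 0.2
4 [ -2.18  -0.14 -31.39   3.04] 0.2
[  4.33652464 -41.06865976   3.        ]
[ 4.32302938 40.81595018  3.        ]
topedge [39.449847  -0.4397005  3.       ]
rim [588.94104806  44.37013774 119.        ] in T5 tool [79.14631456  1.15593092 87.67492827]
```

To row units: 35 mm is 0.56, 30 mm is 0.48.

```bash
echo '[{"sx": 0.48,"sy": 0.0112},{"sx": 0.56,"sy": 0.0096},{"sx": 0.2496},{"sz": 0.288},{"sz": 0.288},{"sz": 0.064},{},{}]' > rows.txt && python3 -m pendant rows.txt
python3 - <<'E'
from h import *
T,i=avg('side',6); cv2.imwrite('pics/s6.png',i)
print((T[:3,:3].T@(np.array([588.9,44.4,119])-T[:3,3])).round(2), r.get_state()['force'], r.get_state()['tcp_rot'])
a=i[185:265,268:368]; cv2.imwrite('pics/c6.png',cv2.resize(a,(800,640),interpolation=cv2.INTER_CUBIC)[:600])
E
```

```text
t: 9.57
eef_pos: [588.7, 44.5, 166.8]
tcp_rot: [180.0, 0.1, 164.7]
force: [-0.4, -0.4, -0.8]
width: 23.9
grip_force: 45.0
[588.58  44.57 167.  ] [0.15 0.06 0.11]
[-0.3  -0.09 48.  ] [-0.63285313  0.31579276 -1.7639719 ] [1.79991941e+02 4.29917111e-02 1.64713418e+02]
```

View pics/c6.png

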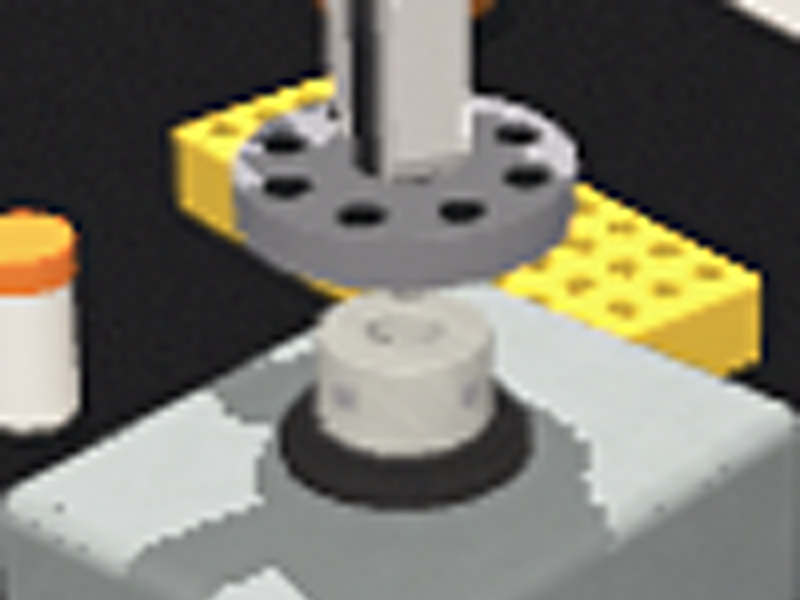

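The side view has the disc centred at crop u≈406.5 and the column at u≈405.5, so they agree to about 0.2 mm. I'll check the depth direction numerically from the v positions: disc bottom front edge at 221.2, tip at 222.1, rim centre at 226.2.

```bash
python3 - <<'E'
from h import *
c,P=cam('side'); f=P[:2,2]/np.linalg.norm(P[:2,2]); print(f)
o=np.array([588.9,44.4])
for h in (125,126,127):
  q=lambda d,z:proj('side',[*(o+d*f),z]).round(1)
  print(h,'tip',q(-2.5,h),'disc front bottom',q(-42,h+24),'disc back top',q(42,h+38))
print('rim',q(0,119),q(-22,119),q(22,119)); print('mm/px depth', 1/(q(-10,119)-q(0,119))[1]*10)
E
```

```text
[0.58174359 0.81337224]
125 tip [317.6 224. ] disc front bottom [317.2 222.7] disc back top [317.4 196.9]
126 tip [317.6 223.5] disc front bottom [317.2 222.2] disc back top [317.4 196.4]
127 tip [317.6 223.1] disc front bottom [317.2 221.7] disc back top [317.4 195.9]
rim [317.6 226.1] [317.6 231.5] [317.7 220.9]
mm/px depth 4.166666666666657
```

To row units: 5 mm is 0.08, 4 mm is 0.064.

```bash
echo '[{"sx": 0.0032,"sz": 0.08},{"sz": 0.064},{"sz": 0.064},{},{}]' > rows.txt && python3 -m pendant rows.txt; echo '[{"sz": 0.032},{"sz": 0.032},{},{}]' > rows.txt && python3 -m pendant rows.txt;echo '[{"sz": 0.032},{"sz": 0.016},{},{}]' > rows.txt && python3 -m pendant rows.txt
python3 - <<'E'
from h import *
T,i=avg('side',4); print(r.get_state()['force'],r.get_state()['ft_torque'])
E
```

```text
t: 10.5
eef_pos: [587.8, 44.7, 153.4]
tcp_rot: [180.0, 0.0, 164.7]
force: [0.4, -0.2, -1.1]
width: 23.3
grip_force: 45.0
t: 11.0
eef_pos: [587.7, 44.7, 149.4]
tcp_rot: [-180.0, -0.0, 164.7]
force: [-0.5, -0.3, -0.7]
width: 23.4
grip_force: 45.0
t: 11.5
eef_pos: [587.7, 44.7, 146.4]
tcp_rot: [-180.0, -0.0, 164.7]
force: [-1.0, -0.3, -1.4]
width: 23.4
grip_force: 45.0
[587.69  44.71 146.39] [0.02 0.01 0.02]
[-0.56312025 -0.73777988 -1.60653897] [-0.05888944  0.15455639 -0.02619999]
```

```bash
for i in 1 2 3; do echo '[{"sz": 0.016},{"sz": 0.016},{}]' > rows.txt && python3 -m pendant rows.txt | egrep 'eef|force: \['; done
```

```text
eef_pos: [587.9, 44.6, 144.9]
force: [-1.4, -0.2, 2.4]
eef_pos: [588.1, 44.6, 143.3]
force: [-3.2, -0.3, 5.4]
eef_pos: [588.7, 44.7, 142.2]
force: [-2.7, -0.1, 8.1]
```

To row units: 0.7 mm is 0.0112.

```bash
echo '[{"sx": 0.0112},{}]' > rows.txt && python3 -m pendant rows.txt | egrep 'eef|force: \['; for i in 1 2; do echo '[{"sz": 0.0128},{"sz": 0.0112},{}]' > rows.txt && python3 -m pendant rows.txt | egrep 'eef|force: \['; done
```

```text
eef_pos: [588.5, 44.8, 142.4]
force: [-2.8, -0.7, 7.2]
eef_pos: [588.9, 44.9, 141.3]
force: [-2.5, -0.2, 7.4]
eef_pos: [589.0, 44.9, 140.4]
force: [-3.6, -1.0, 10.6]
```

To row units: 1 mm is 0.016.

```bash
echo '[{"sx": 0.016},{}]' > rows.txt && python3 -m pendant rows.txt | egrep 'eef|rot|force: \['; for i in 1 2; do echo '[{"sx": 0.0032,"sz": 0.0128},{"sx": 0.0032,"sz": 0.0112},{}]' > rows.txt && python3 -m pendant rows.txt | egrep 'eef|rot|force: \['; done
```

```text
eef_pos: [588.8, 44.9, 140.6]
tcp_rot: [179.9, 0.4, 164.7]
force: [-1.3, 0.2, 9.3]
eef_pos: [588.8, 44.9, 139.8]
tcp_rot: [179.9, 0.4, 164.7]
force: [-2.7, -0.3, 12.4]
eef_pos: [588.9, 45.0, 138.8]
tcp_rot: [179.9, 0.5, 164.7]
force: [-2.4, -0.6, 13.4]
```

To row units: 0.7 mm is 0.0112, 0.6 mm is 0.0096.

```bash
for i in 1 2 3; do echo '[{"sx": 0.0048,"sz": 0.0112},{"sx": 0.0032,"sz": 0.0096},{}]' > rows.txt && python3 -m pendant rows.txt | egrep 'eef|force: \['; done
```

```text
eef_pos: [588.8, 45.0, 138.1]
force: [-2.6, -1.5, 16.3]
eef_pos: [588.9, 45.0, 137.5]
force: [-3.7, -0.2, 17.1]
eef_pos: [588.0, 45.3, 134.5]
force: [5.0, -0.8, 3.4]
```

Snapped: the force dropped from 17 to 3 N. I'll undo the sideways offset and press lightly to make sure the disc is home.

To row units: -1.2 mm is -0.0192, -1 mm is -0.016.

```bash
echo '[{"sx": -0.016},{"sx": -0.0192},{"sz": 0.0112},{"sz": 0.0112},{},{}]' > rows.txt && python3 -m pendant rows.txt | egrep 'eef|rot|force: \['; python3 - <<'E'
from h import *
T,i=avg('side',4); print(r.get_state()['force'],r.get_state()['tcp_rot']); cv2.imwrite('pics/s7.png',i)
cv2.imwrite('pics/c7.png',cv2.resize(i[190:265,268:368],(800,600),interpolation=cv2.INTER_CUBIC))
E
```

```text
eef_pos: [588.3, 45.2, 131.9]
tcp_rot: [179.9, 0.3, 164.7]
force: [-2.1, -0.1, 10.9]
[588.36  45.21 131.9 ] [0.01 0.01 0.01]
[-1.43163037  0.62048499 10.81900759] [179.92192141   0.30049975 164.71334151]
```

View pics/c7.png

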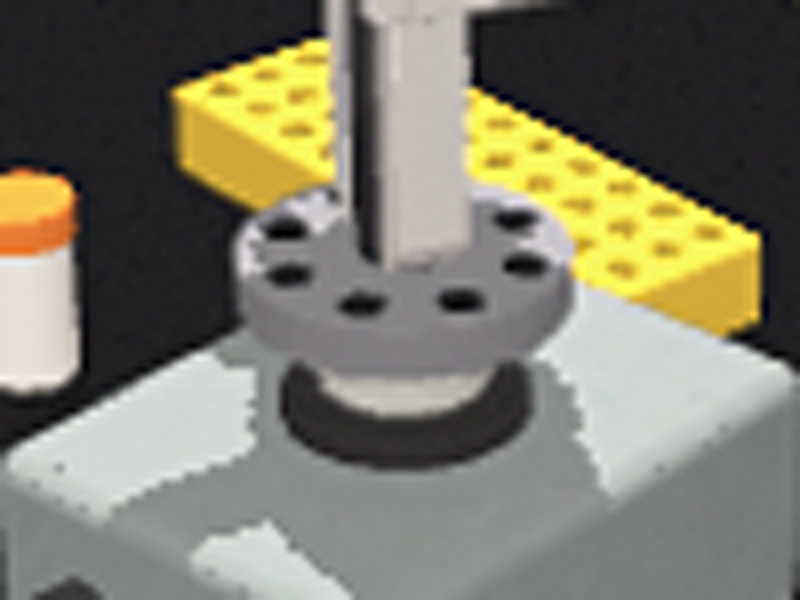

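Seated: the disc lies on the rim, and TCP z plus the spring deflection gives 135.5 mm as expected. Now the slow pull.

To row units: -1 mm is -0.016, -0.2 mm is -0.0032.

```bash
echo '[{"sx": -0.0032,"sz": -0.016},{"sx": -0.0032,"sz": -0.016},{"sx": -0.0032,"sz": -0.016},{"sx": -0.0032,"sz": -0.016},{"sx": -0.0032,"sz": -0.016},{"sx": -0.0032,"sz": -0.016},{}]' > rows.txt && python3 -m pendant rows.txt | egrep 'eef|rot|force: \['; echo '[{"sx": -0.0032,"sz": -0.0112},{"sx": -0.0032,"sz": -0.0112},{"sx": -0.0032,"sz": -0.0096},{}]' > rows.txt && python3 -m pendant rows.txt | egrep 'eef|rot|force: \['
```

```text
eef_pos: [587.9, 45.1, 134.9]
tcp_rot: [179.9, 0.1, 164.7]
force: [4.1, 0.9, 0.8]
eef_pos: [586.7, 44.8, 136.2]
tcp_rot: [-180.0, -0.1, 164.7]
force: [1.7, 2.1, -3.4]
```

To row units: -0.6 mm is -0.0096, -0.4 mm is -0.0064.

```bash
echo '[{"sx": -0.0064,"sz": -0.0096},{"sx": -0.0064,"sz": -0.0096},{}]' > rows.txt && python3 -m pendant rows.txt | egrep 'eef|rot|force: \['; echo '[{"sx": -0.0048,"sz": -0.0096},{"sx": -0.0048,"sz": -0.0096},{}]' > rows.txt && python3 -m pendant rows.txt | egrep 'eef|rot|force: \['
```

```text
eef_pos: [586.9, 44.7, 137.1]
tcp_rot: [-180.0, -0.2, 164.7]
force: [-1.1, 0.3, -6.6]
eef_pos: [587.4, 44.4, 138.2]
tcp_rot: [-179.9, -0.2, 164.7]
force: [-2.3, 1.5, -9.3]
```

To row units: -0.5 mm is -0.008.

```bash
echo '[{"sz": -0.008},{"sz": -0.008},{}]' > rows.txt && python3 -m pendant rows.txt | egrep 'eef|rot|force: \['; echo '[{},{},{},{}]' > rows.txt && python3 -m pendant rows.txt | egrep 'eef|rot|force: \[|width'
```

```text
eef_pos: [587.9, 44.4, 139.5]
tcp_rot: [-180.0, -0.2, 164.7]
force: [-2.5, 1.5, -14.0]
eef_pos: [588.7, 44.3, 140.2]
tcp_rot: [-180.0, -0.1, 164.7]
force: [-2.5, 2.1, -15.1]
width: 23.6
```

The pull is creeping high, so I'll ease it down.

To row units: 1 mm is 0.016.

```bash
echo '[{"sz": 0.016},{}]' > rows.txt && python3 -m pendant rows.txt | egrep 'eef|force: \['; echo '[{},{},{}]' > rows.txt && python3 -m pendant rows.txt | egrep 'eef|rot|force: \[|width'
```

```text
eef_pos: [589.0, 44.2, 139.7]
force: [-4.1, 0.7, -13.8]
eef_pos: [589.1, 44.2, 139.6]
tcp_rot: [-180.0, -0.0, 164.7]
force: [-4.4, 0.1, -13.7]
width: 23.3
```

To row units: 0.6 mm is 0.0096, 0.4 mm is 0.0064.

```bash
echo '[{"sx": 0.0064,"sz": 0.0096},{"sx": 0.0048,"sz": 0.0064},{}]' > rows.txt && python3 -m pendant rows.txt | egrep 'eef|force: \['; echo '[{},{},{},{},{},{}]' > rows.txt && python3 -m pendant rows.txt | egrep 'eef|rot|force: \[|width'
```

```text
eef_pos: [589.0, 44.3, 139.0]
force: [-4.0, -0.8, -12.0]
eef_pos: [588.8, 44.4, 138.8]
tcp_rot: [-180.0, 0.1, 164.7]
force: [-2.6, -1.7, -10.6]
width: 23.3
```

To row units: 1.2 mm is 0.0192, 1 mm is 0.016.

```bash
echo '[{"sx": 0.0048,"sz": 0.0192},{"sx": 0.0048,"sz": 0.0192},{"sx": 0.0032,"sz": 0.0192},{"sx": 0.0032,"sz": 0.0192},{"sx": 0.0032,"sz": 0.016},{},{}]' > rows.txt && python3 -m pendant rows.txt | egrep 'eef|rot|force: \['
```

```text
eef_pos: [588.8, 44.7, 134.2]
tcp_rot: [180.0, 0.2, 164.7]
force: [-1.6, -1.8, 3.1]
```

To row units: -1 mm is -0.016.

```bash
echo '[{"sz": -0.016},{}]' > rows.txt && python3 -m pendant rows.txt | egrep 'eef|force: \[' ; echo '[{},{},{},{},{},{}]' > rows.txt && python3 -m pendant rows.txt 60; echo '[{"sz": -0.16},{"sz": -0.48},{"sz": -0.64},{"sz": -0.64},{"sz": -0.32},{},{}]' > rows.txt && python3 -m pendant rows.txt
python3 - <<'E'
from h import *
i=cams.snapshot('side'); a=cv2.resize(i[190:265,268:368],(400,300),interpolation=cv2.INTER_CUBIC)
j=cv2.resize(cams.snapshot('top'),(400,300)); cv2.imwrite('pics/c8.png',np.hstack([a,j]))
print('disc',proj('side',(588.9,44.4,157)),r.get_state()['t'])
E
```

```text
eef_pos: [588.7, 44.8, 134.5]
force: [1.6, -1.7, 2.5]
t: 23.52
eef_pos: [587.3, 44.8, 133.7]
tcp_rot: [180.0, -0.0, 164.7]
force: [-0.1, 0.8, 0.5]
width: 60.1
grip_force: 0.0
t: 24.4
eef_pos: [586.7, 44.9, 272.8]
tcp_rot: [-180.0, -0.1, 164.7]
force: [-0.2, 0.9, -0.5]
width: 60.1
grip_force: 0.0
disc [317.31180233 208.86562927] 24.5
```

View pics/c8.png

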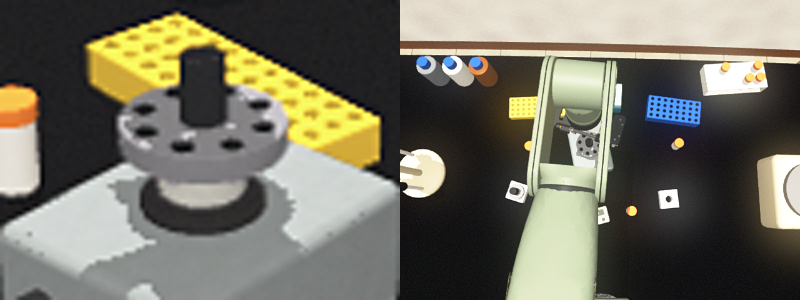

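The head stands upright and centred on the column. The visible gap between disc and collar is 7 px against 7.1 px expected for home, and the other things are where they were.

```bash
python3 -c "
from bench import ticket; print(ticket.finish_job())"
```

```text
the job is handed in; nothing more can be done
None
```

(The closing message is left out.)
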